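# Fit the signal light on its stub until the button pops out

### The arm

A 6-joint arm with a two-finger parallel gripper is mounted at the origin on the work surface. World frame = base frame: x ahead of the robot, y to its left, z up, the work surface at z = 0. Lengths are in mm, angles in rad, forces in N, time in s.
With the tool pointing down it reaches from about 400 to 925 mm from the base axis. Payload 12.5 kg.
Tool frame: the origin (TCP) lies midway between the tips of the shut fingers; the grasp point (between the pads) lies 19 mm behind it (env.tcp_to_grasp is the distance from the TCP to the grasp point, in mm); z points along the fingers, y is the line along which they close (so a half turn about z gives the same grasp; the last joint's range is limited). The gripper opens to 95 mm and grips with 3 to 60 N. Pads are 20 mm wide; open, the fingers measure 119 mm over their backs; the gripper's body (75 mm by 180 mm) begins 59 mm behind the grasp point.
Start: joints at [-1.307, 0.491, 1.559, -0, 1.092, -0.106], TCP at [225.917, -582.759, 214.661] pointing down, gripper open.
Joint ranges: [-3.1, 3.1], [-0.84, 2.19], [0.05, 2.79], [-1.13, 4.28], [0.06, 2.93], [-2.69, 2.69]. Speed limits (rad/s): [2.22, 2.22, 2.79, 3.14, 3.14, 3.14].

### API

Orientations are given as [roll, pitch, yaw] about the fixed x, y, z axes, in that order (R = Rz(yaw) Ry(pitch) Rx(roll)).
In Python, from cell import env gives the robot as it stands. The module is installed in compiled form; this text tells all that it offers.
- The arm moves only by the tool step_arm, never from a script. Its argument "plan" is a list that holds one entry, the list of rows, each a list of 5 numbers: the shift along the tool's x, y, z in mm, then the turn about the tool's z in degrees, then the opening, from -1 (shut) to 1 (fully open). A call has 1 to 8 rows; each row is the pose to reach, as a shift and turn from the pose commanded when the call began, along the tool's axes at that moment; what a row does not reach only later rows make up. A row lasts 1/12 s, in which the tool goes at most 41.7 mm and 7.16 degrees, less where a joint would pass 70% of its speed; a pose out of reach is approached as far as the arm can. A call with a gripper value outside its range is refused whole. The fingers move at their own pace and stop on an object; the grip force is fixed at half the most. Time passes only in rows, so rows that repeat a pose let the fingers close. It gives the time, the measured TCP pose, the force, the opening and the grip force at its end, in the units of the state.
- env.state(): the state, without advancing time (a new reading comes with each control period).
- env.read_camera(name): name is "scene" or "top" or "wrist"; returns the picture (420x560x3 uint8, blue, green, red); there is no depth.
- env.get_calibration(name): a dict with "K" (3x3 intrinsics, pixels), "extrinsics" (4x4, takes a point from world to camera coordinates). Camera axes: x right, y up, looking along -z (the intrinsics and any distortion apply to the point x, -y, -z); pixel columns grow to the right and rows downward; lengths in mm; the calibration is good to about 2 mm. A picture is of the moment at which its call begins: read the wrist's pose just before it. get_calibration takes no time and is no camera call; for the wrist camera it gives the pose at the moment of the call.
- env.job_done(): hands the job in; it is judged then, once.
The state is a dict: "t": time; "joints": joint angles; "qvel": joint speeds; "tau": joint torques, N m; "eef_pos": TCP position; "tcp_rot": TCP orientation; "ft_force": force on the tool from outside, world axes, zero at the start; "moment": the same for the moment, N m; "opening": opening from 0.0 (shut) to 1.0 (fully open); "grip_force": force on a finger pad.
Only numpy, scipy, OpenCV 4.12 (cv2) and the standard library are available. Lean on these libraries where they do the work, as an engineer would, in place of code of your own. Each camera call takes 0.05 s, during which the arm holds its last target. There are 200 camera calls.

### The job

Put the green-orange-red signal light on the grey lamp box: slide its metal sleeve gently down over the steel stub, past the brass spring button, until it is fully home on the black collar, and twist it until the button pops out through the slot in the sleeve. Then let go and leave the other things where they are.

Things in the scene. Friction and masses are not known exactly. Their poses are not given: they have to be found in the camera images.
- light: The signal light to fit: a round tower 157 mm tall, standing upright and loose on the table, about 0.2 kg. Origin: centre of the lower end of its sleeve; z up along its axis. The sleeve is an aluminium tube, z = 0 to 61 mm, outside radius 19.5 mm, inside radius 15.5 mm, open below.
- cap (a point): Centre of the top of the signal light's black cap, 157 mm above its lower end. Below it the red, orange and green lenses (radius 22 mm, 67 to 149 mm above the lower end), to be gripped from above at any yaw, and a black rim (radius 23.5 mm, 61 to 67 mm).
- slot (a point): The middle of the slot through the sleeve's wall, on the outer surface: 24 mm above the signal light's lower end and 19.5 mm from its axis, along the light's own +x. The slot is 13 mm wide and 20 mm high; a yellow stripe is painted just above it.
- mount: The grey lamp box, fixed to the table: 150 x 130 x 36 mm, z up, origin at the centre of its underside. On its middle are a steel flange (radius 32 mm, top at z = 40 mm), a black collar (radius 21 mm, top at z = 46 mm) and the upright steel stub. A yellow label lies on its -x end. More than 30 N on it is too much.
- seat (a point): Centre of the collar's top on the lamp box, z up, 46 mm above the table: the signal light's lower end stands here when fully home.
- stub (a point): Centre of the top of the steel stub, 52 mm above the collar. The stub's radius is 14 mm; its last 10 mm taper to 8.5 mm.
- level (a point): Point on the stub's axis at the height of the brass button (21 mm above the collar). The button, 10 mm wide, points roughly along the lamp box's +x, but may be turned by up to 1 rad either way (not measured): twist the sleeve to find it. It pops out within 0.1 to 0.25 rad of the slot's middle; turned on too far, the slot's edge pushes it in again.
- button (a joint): Travel of the spring button: 0 fully out (6 mm proud of the stub), grows as it is pushed in, at most 8 mm; 2.5 to 6 mm while the sleeve covers it, about 0 again once it is out through the slot. Its upper side slopes, so the sleeve pushed down over it wedges it in (about 4 to 9 N down).
- spare: Bystander: a spare signal light with blue and white lenses and a white sleeve without a slot, 129 mm tall, radius 22 mm, standing loose on the table; origin at the centre of its lower end, z up. It and the signal light may stand in either's place, at least 0.1 m apart.
- beaker: Bystander: clear cup, radius 30 mm, 75 mm high; origin at the centre of its underside.
- bottle: Bystander: white bottle, radius 25 mm, 130 mm high; origin at the centre of its underside.
- reel: Bystander: flat black component reel, radius 90 mm, 20 mm thick, lying on the table; origin at the centre of its underside.
- driver: Bystander: screwdriver lying on the table.
- scanner: Bystander: red hand-held scanner 130 x 55 x 35 mm lying on the table; origin at the centre of its underside.
There are look-alikes about, which are no part of the job. What is shaped like the light but purple is not meant.

How it is judged (in metres and radians):
On the way, in this order (a step that is already met when the one before it is completed fails the run):
1. the signal light is lifted off the table (height (world z) of light above 0.05 m), for 0.1 s.
2. the sleeve is on the stub and holds the button pushed in (value of joint button above 0.002 m and z of light in the frame of seat below 0.03 m and horizontal distance between light and seat below 0.006 m), for 0.05 s.
At the end, for the whole second after the job is handed in: The signal light stands at rest and released on the lamp box: its lower end within 4 mm of the collar in height and 5 mm sideways, tilted less than 0.1 rad, and the button is out through the slot again (less than 1.5 mm pushed in) (z of light in the frame of seat below 0.004 m and horizontal distance between light and seat below 0.005 m and angle between light's own z axis and vertical below 0.1 rad and value of joint button below 0.0015 m and linear speed of light below 0.02 m/s); the robot touches nothing.
It fails at once if the signal light is pressed on the lamp box with more than 30 N (contact force between light and mount above 30 N).
It fails at once if one of the bystanders is shifted by more than 30 mm (distance of any of spare, beaker, bottle, reel, driver, scanner from where it was at the start of the episode above 0.03 m).
It fails at once if the spare signal light is tipped (angle between spare's own z axis and vertical above 0.3 rad).
It also fails if it takes over 70 s, if anything falls off the work surface, if the arm or the gripper's body presses on something with over 40 N, if the wrist force passes 120 N, or if a joint passes its speed limit or range.

## Working session

There is one attempt and no reset: what is moved stays moved. The work goes in short steps, Python scripts to look and compute and a tool call to move; the robot and the scene stay as the last step left them, time stands still between calls to the robot, and variables do not carry over. Pictures are saved under pics/ and viewed, at most 10 in all, crops included, and the job is handed in when it is done.

Besides the shell and the picture viewer there is one more tool, called after "Call:" as name([rows], argument=value, ...), one row to a line, values as JSON. step_arm: Moves the arm, as the interface text tells. Its arguments: {"type":"object","properties":{"plan":{"type":"array"}},"required":["plan"]}

```bash
mkdir -p pics
cat > h.py <<'E'
import numpy as np, cv2
from cell import env
def ray(cal,u,v):
    K=np.array(cal["K"]);E=np.array(cal["extrinsics"])
    d=np.linalg.inv(K)@[u,v,1]; d=np.array([d[0],-d[1],-d[2]])
    R=E[:3,:3]; return -R.T@E[:3,3], R.T@d
def onz(cal,u,v,z):
    c,d=ray(cal,u,v); return c+d*(z-c[2])/d[2]
def proj(cal,p):
    K=np.array(cal["K"]);E=np.array(cal["extrinsics"])
    q=E[:3,:3]@np.array(p,float)+E[:3,3]; q=K@[q[0],-q[1],-q[2]]; return q[:2]/q[2]
E
python3 - <<'E'
from h import *
for n in("scene","top"):
    im=env.read_camera(n); cv2.imwrite(f"pics/{n}0.png",im)
    c=env.get_calibration(n); print(n,np.round(ray(c,280,210),3).tolist(), c.keys())
print(env.state())
E
```

```text
scene [[1059.116, -974.594, 909.748], [-0.387, 0.725, -0.569]] dict_keys(['K', 'extrinsics'])
top [[400.685, 30.489, 1469.487], [0.102, -0.026, -0.995]] dict_keys(['K', 'extrinsics'])
{'t': 0.1, 'joints': array([-1.30658171e+00,  4.91497442e-01,  1.55939354e+00,  2.25141879e-05,
        1.09165787e+00, -1.05615454e-01]), 'qvel': array([ 0.00111574, -0.00037584, -0.00316893,  0.00161911, -0.00070227,
       -0.00013269]), 'tau': array([ 1.46608414e-03, -6.13623977e+01, -2.58607346e+01,  6.93923375e-02,
        4.70605516e-02, -6.85111922e-05]), 'eef_pos': array([ 225.87396677, -582.53694509,  214.11958131]), 'tcp_rot': array([-3.14064389e+00, -1.20659485e-04,  3.69819626e-01]), 'ft_force': array([-0.2357124 ,  0.2097409 ,  0.61040295]), 'moment': array([ 0.00702632, -0.02663239, -0.01027672]), 'grip_force': 0.0, 'opening': 1.0007691364827496}
```

View pics/top0.png

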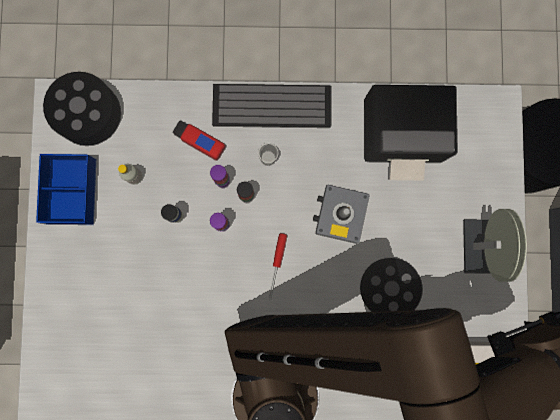

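View pics/scene0.png

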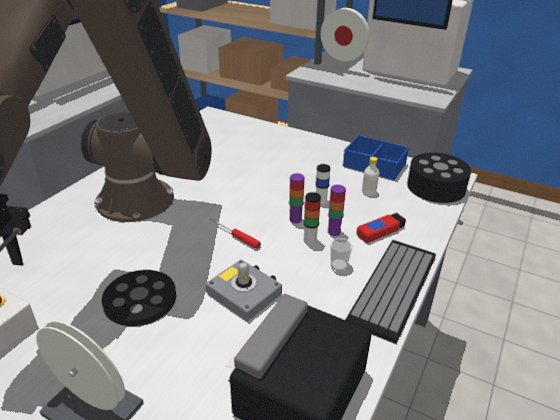

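The top view shows the light (black cap) at about (247,190), the spare at (171,213), purple look-alikes at (220,176) and (220,221), and the lamp box at (342,212). In the scene view the light's cap is near (313,197) and the stub top near (243,268).

```bash
cat > m.py <<'E'
from h import *
im=cv2.imread("pics/top0.png");c=env.get_calibration("top")
sc=cv2.imread("pics/scene0.png");cs=env.get_calibration("scene")
for n,u,v,z in [("light",247,190,157),("spare",171,213,129),("purpA",220,176,157),("purpB",220,221,157),("stub",343,212,98),("beaker",269,154,75),("bottle",126,172,130),("scanner",200,141,30)]:
    p=onz(c,u,v,z); print(n,p.round(),"r",np.hypot(*p[:2]).round(),"in scene",proj(cs,p).round())
print("mm/px",np.linalg.norm(onz(c,248,190,157)-onz(c,247,190,157)))
lab=cv2.inRange(cv2.cvtColor(im,cv2.COLOR_BGR2HSV),(18,120,120),(35,255,255)); n,_,st,ce=cv2.connectedComponentsWithStats(lab)
for i in range(1,n):
    if st[i,4]>30: print("yellow",ce[i],st[i,4],onz(c,*ce[i],36).round())
crop=np.hstack([cv2.resize(im[140:260,140:380],None,fx=3,fy=3,interpolation=cv2.INTER_CUBIC)])
cv2.imwrite("pics/c1.png",crop)
E
python3 m.py
```

```text
light [589.  86. 157.] r 595.0 in scene [311. 196.]
spare [527. 294. 129.] r 603.0 in scene [321. 167.]
purpA [626. 159. 157.] r 646.0 in scene [334. 188.]
purpB [504. 157. 157.] r 528.0 in scene [295. 177.]
stub [ 538. -183.   98.] r 568.0 in scene [244. 262.]
beaker [706.  27.  75.] r 706.0 in scene [339. 244.]
bottle [638. 421. 130.] r 765.0 in scene [369. 159.]
scanner [752. 233.  30.] r 788.0 in scene [379. 223.]
mm/px 2.695685856727586
yellow [121.85185185 168.5       ] 54 [665. 461.  36.]
yellow [339.         230.48369565] 184 [ 490. -181.   36.]
```

View pics/c1.png

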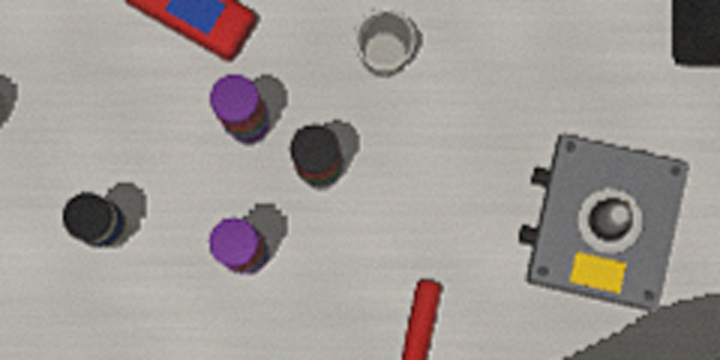

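The crop puts the light's cap at about (246,189) in the full image, so world ≈ (591,89), with purple A at (218,172) and B at (217,220). The box's +x points up the image, slightly to the right.

Run:
```python
from h import *
c=env.get_calibration("wrist"); s=env.state()
o,d=ray(c,280,210); R=cv2.Rodrigues(np.array([0,0,s['tcp_rot'][2]]))[0]@cv2.Rodrigues(np.array([np.pi,0,0]))[0]
print("cam in tool",(R.T@(o-s['eef_pos'])).round(1),"axis",(R.T@d).round(3),np.array(c["K"]).round(1).tolist())
c=env.get_calibration("top")
for n,u,v,z in [("light",245.7,189,157),("pA",218.3,172.3,157),("pB",217.3,220,157),("stub",346,211.5,98),("seat",343.3,214,40)]: print(n,onz(c,u,v,z).round(1))
q=[onz(c,140+u/3,140+v/3,36) for u,v in [(528,280),(655,312),(688,162),(560,135)]]
print("box",np.mean(q,0).round(1), [np.linalg.norm(q[i]-q[i-1]).round() for i in range(4)], "yaw",np.arctan2(*(q[3]+q[2]-q[0]-q[1])[[1,0]]).round(3))
sc=cv2.imread("pics/scene0.png"); cv2.imwrite("pics/c2.png",cv2.resize(sc[155:300,200:380],None,fx=4,fy=4,interpolation=cv2.INTER_CUBIC))
```

```text
cam in tool [  69.7   -0.6 -170.1] axis [-0.243 -0.001  0.97 ] [[366.8, 0.0, 279.4], [0.0, 366.8, 209.9], [0.0, 0.0, 1.0]]
light [591.4  89.1 157. ]
pA [636.  163.8 157. ]
pB [506.6 163.9 157. ]
stub [ 539.7 -191.1   98. ]
seat [ 538.2 -192.6   40. ]
box [ 538.6 -191.1   36. ] [np.float64(146.0), np.float64(127.0), np.float64(151.0), np.float64(128.0)] yaw -0.216
```

View pics/c2.png

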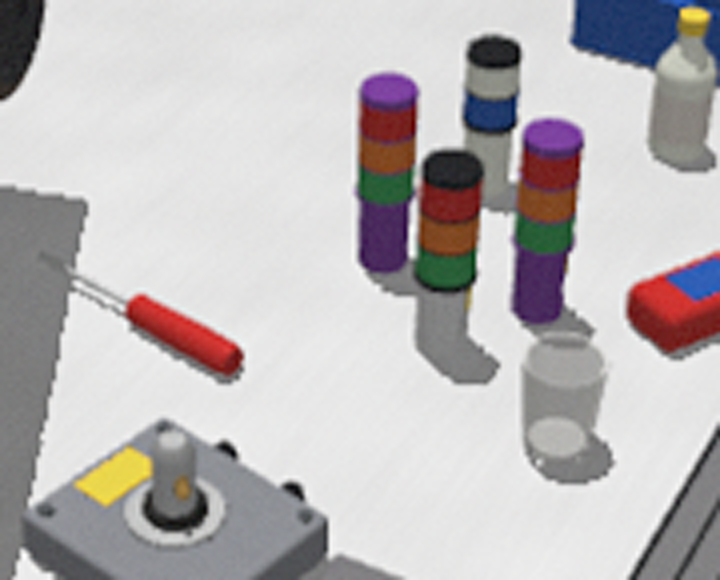

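The enlarged view shows the light's yellow stripe at the right edge of its sleeve, crop (469,298), which puts the slot at a yaw of about 12°. The brass button shows on the stub at crop (182,487), a yaw of about −41°. They are already well misaligned, so I can carry the light without turning it. First I'll look at the stub from close by.

Call:
step_arm([
  [[40, -20, 0, 0, 1], [80, -40, 0, 0, 1], [120, -60, 0, 0, 1], [155, -80, 0, 0, 1], [190, -100, 0, 0, 1], [225, -118, 0, 0, 1], [260, -135, 0, 0, 1], [280, -146, 0, 0, 1]],
])

```text
t: 0.77
eef_pos: [436.1, -342.5, 214.6]
tcp_rot: [-3.141, -0.0, 0.371]
ft_force: [-0.2, -0.5, -0.5]
opening: 1.003
grip_force: 0.0
```

Call:
step_arm([
  [[35, -18, 0, 0, 1], [70, -36, 0, 0, 1], [105, -54, 0, 0, 1], [140, -72, 0, 0, 1], [175, -90, 0, 0, 1], [200, -106, 0, 0, 1], [200, -106, 0, 0, 1], [200, -106, 0, 0, 1]],
])

```text
t: 1.43
eef_pos: [582.8, -172.9, 214.1]
tcp_rot: [-3.141, 0.001, 0.373]
ft_force: [0.1, -0.3, 1.1]
opening: 1.001
grip_force: 0.0
```

Run:
```python
from h import *
c=env.get_calibration("wrist"); im=env.read_camera("wrist"); cv2.imwrite("pics/w1.png",im); np.savez("w1.npz",K=c["K"],E=c["extrinsics"])
for z in(98,46): print(z,proj(c,[538.6,-191.5,z]).round(1))
print(env.state()['eef_pos'])
```

```text
98 [282.4 263.1]
46 [282.1 242.6]
[ 582.23867867 -173.9409723   214.1995123 ]
```

View pics/w1.png

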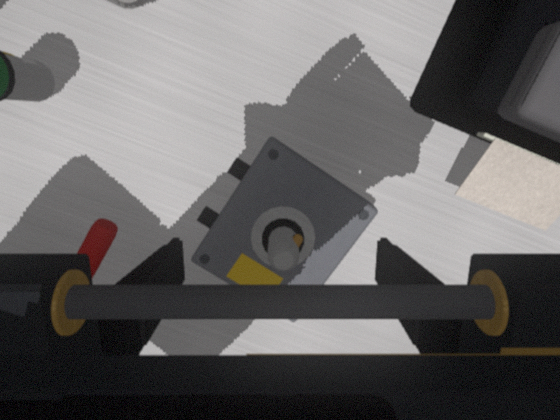

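The wrist view shows the flange ring centred near (282,237), the stub top near (284,258) and the brass button near (298,240).

Run:
```python
from h import *
f=np.load("w1.npz");c={"K":f["K"],"extrinsics":f["E"]}
im=cv2.imread("pics/w1.png");h=cv2.cvtColor(im,cv2.COLOR_BGR2HSV)
m=cv2.inRange(h,(8,110,60),(18,255,255));m[:215]=0;m[262:]=0;m[:,:265]=0;m[:,320:]=0
ys,xs=np.nonzero(m);print("brass px",xs.mean(),ys.mean(),len(xs))
b=onz(c,xs.mean(),ys.mean(),67)
# flange: bright ring
g=cv2.cvtColor(im,cv2.COLOR_BGR2GRAY)
r=((g>115)&(h[...,1]<40)).astype(np.uint8)*255; r[:195]=0;r[272:]=0;r[:,:245]=0;r[:,320:]=0
n,l,st,ce=cv2.connectedComponentsWithStats(r);i=1+st[1:,4].argmax()
k,_=cv2.findContours((l==i).astype(np.uint8),cv2.RETR_EXTERNAL,cv2.CHAIN_APPROX_NONE)
e=cv2.fitEllipse(cv2.convexHull(k[0])) ;print("ell",e)
F=onz(c,*e[0],40);print("flange",F.round(1),"rad mm",np.linalg.norm(onz(c,e[0][0]+e[1][0]/2,e[0][1],40)-F).round(1))
# stub top: brightish disc near (284,262)
print("g row",g[225:300:4,284].tolist());print("g col",g[262,255:320:3].tolist())
print("button",b.round(1),"ang deg",np.degrees(np.arctan2(*(b-F)[[1,0]])).round(1),np.linalg.norm((b-F)[:2]))
```

```text
brass px 297.76 239.26 50
ell ((311.8989562988281, 267.26995849609375), (15.878409385681152, 36.22918701171875), 19.375417709350586)
flange [ 523.2 -229.8   40. ] rad mm 8.0
g row [39, 80, 76, 78, 75, 82, 83, 89, 88, 90, 92, 84, 64, 67, 63, 51, 49, 55, 50]
g col [93, 66, 63, 81, 88, 80, 82, 87, 89, 91, 86, 87, 87, 79, 83, 85, 65, 114, 121, 120, 117, 120]
button [ 553.5 -200.9   67. ] ang deg 43.7 41.95230331786879
```

Call:
step_arm([
  [[13, -33, 0, 0, 1], [26, -66, 0, 0, 1], [39, -99, 0, 0, 1], [52, -132, 0, 0, 1], [65, -165, 0, 0, 1], [78, -198, 0, 0, 1], [91, -231, 0, 0, 1], [103, -243, 0, 0, 1]],
])

```text
t: 2.15
eef_pos: [589.4, 91.5, 214.8]
tcp_rot: [-3.141, 0.0, 0.37]
ft_force: [-0.7, -0.6, 0.6]
opening: 0.998
grip_force: 0.0
```

Run:
```python
from h import *
c=env.get_calibration("wrist"); im=env.read_camera("wrist"); cv2.imwrite("pics/w2.png",im); np.savez("w2.npz",K=c["K"],E=c["extrinsics"])
for z in(157,64,24,0): print(z,proj(c,[591.4,89.1,z]).round(1))
print(env.state()['eef_pos'])
```

```text
157 [285.7 227.2]
64 [284.2 197.1]
24 [283.7 188.7]
0 [283.5 184.5]
[590.95609238  92.46404009 214.80807369]
```

View pics/w2.png

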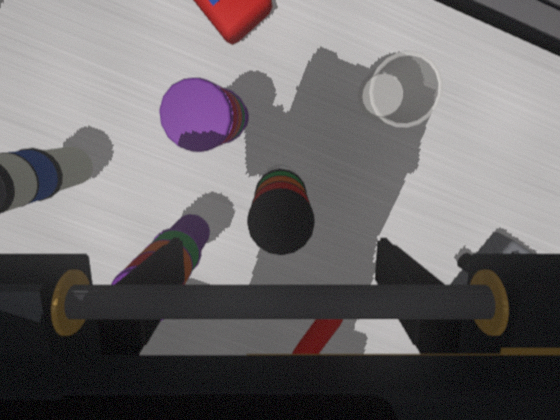

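The wrist view shows the black cap centred near (281,222). The slot is hidden below it from here.

Run:
```python
from h import *
f=np.load("w1.npz");c={"K":f["K"],"extrinsics":f["E"]}
g=cv2.cvtColor(cv2.imread("pics/w1.png"),cv2.COLOR_BGR2GRAY)
for nm,t in((("ring"),1),):
    p=cv2.HoughCircles(cv2.GaussianBlur(g,(3,3),0)[180:290,220:340],cv2.HOUGH_GRADIENT,1,50,param1=80,param2=12,minRadius=28,maxRadius=38); print(p)
    u,v,r=p[0,0]+[220,180,0]
F=onz(c,u,v,40);print("flange",F.round(1),"rad",np.linalg.norm(onz(c,u+r,v,40)-F).round(1))
b=onz(c,297.8,239.3,67);d=b-F;print("button deg",np.degrees(np.arctan2(d[1],d[0])).round(1),np.hypot(*d[:2]).round(1))
s=onz(c,284,257,98);print("stub~",s.round(1))
f=np.load("w2.npz");c={"K":f["K"],"extrinsics":f["E"]}
im=cv2.imread("pics/w2.png");h=im.max(2)<52
m=h.astype(np.uint8)*255;m[:170]=0;m[258:]=0;m[:,:235]=0;m[:,330:]=0
n,l,st,ce=cv2.connectedComponentsWithStats(m);i=1+st[1:,4].argmax()
k,_=cv2.findContours((l==i).astype(np.uint8),cv2.RETR_EXTERNAL,cv2.CHAIN_APPROX_NONE)
(u,v),r=cv2.minEnclosingCircle(k[0]);L=onz(c,u,v,157);print(u,v,r,"cap",L.round(1),"rad",np.linalg.norm(onz(c,u+r,v,157)-L).round(1), st[i])
s=env.state();y=s['tcp_rot'][2];d=L-s['eef_pos'];print("tool shift",d[0]*np.cos(y)+d[1]*np.sin(y),d[0]*np.sin(y)-d[1]*np.cos(y), s['eef_pos'])
```

```text
[[[63.5 57.5 31.8]]]
flange [ 542.1 -191.7   40. ] rad 31.3
button deg -39.0 14.7
stub~ [ 544.2 -190.8   98. ]
280.72784423828125 220.93771362304688 33.20262145996094 cap [594.1  93.6 157. ] rad 21.4 [ 248  189   66   66 3386]
tool shift 3.3851977295909075 0.07407950466952973 [590.95609238  92.46404009 214.80807369]
```

Call:
step_arm([
  [[3, 0, 30, 0, 1], [3, 0, 60, 0, 1], [3, 0, 90, 0, 1], [3, 0, 112, 0, 1], [3, 0, 114, 0, 1], [3, 0, 114, 0, 0.0], [3, 0, 114, 0, -1], [3, 0, 114, 0, -1]],
])

```text
t: 2.87
eef_pos: [594.2, 90.0, 102.3]
tcp_rot: [3.141, -0.002, 0.369]
ft_force: [0.5, 0.2, 0.5]
opening: 0.845
grip_force: 0.0
```

Call:
step_arm([
  [[0, 0, 0, 0, -1], [0, 0, 0, 0, -1], [0, 0, 0, 0, -1], [0, 0, 0, 0, -1]],
])

```text
t: 3.2
eef_pos: [593.5, 90.6, 101.1]
tcp_rot: [3.141, -0.001, 0.37]
ft_force: [0.0, 0.3, -0.1]
opening: 0.568
grip_force: 0.0
```

Call:
step_arm([
  [[1, -2, 0, 0, -1], [1, -2, 0, 0, -1], [1, -2, 0, 0, -1], [1, -2, 0, 0, -1], [1, -2, 0, 0, -1], [1, -2, 0, 0, -1]],
])

```text
t: 3.7
eef_pos: [593.6, 93.0, 100.7]
tcp_rot: [-3.141, -0.0, 0.37]
ft_force: [0.1, 2.7, 2.0]
opening: 0.457
grip_force: 30.0
```

Call:
step_arm([
  [[0, 0, -20, 0, -1], [0, 0, -50, 0, -1], [0, 0, -80, 0, -1], [0, 0, -100, 0, -1], [0, 0, -100, 0, -1], [0, 0, -100, 0, -1]],
])

```text
t: 4.2
eef_pos: [593.6, 92.6, 200.8]
tcp_rot: [3.141, -0.001, 0.37]
ft_force: [0.1, -0.8, -2.6]
opening: 0.461
grip_force: 30.0
```

Run:
```python
from h import *
s=env.state();print(s['eef_pos'],s['opening'],s['grip_force'],s['ft_force'])
c=env.get_calibration("scene"); im=env.read_camera("scene")
p=proj(c,s['eef_pos']).astype(int);print(p)
cv2.imwrite("pics/s2.png",im);x,y=p; a=im[max(0,y-50):y+70,x-60:x+60]
w=env.read_camera("wrist");cv2.imwrite("pics/w3.png",w)
cv2.imwrite("pics/c3.png",cv2.resize(a,None,fx=4.5,fy=4.5,interpolation=cv2.INTER_CUBIC))
```

```text
[593.59156885  92.62121522 200.84687566] 0.46089360353186526 29.989877231419086 [ 0.12934431 -0.78720247 -2.55069169]
[314 182]
```

View pics/c3.png

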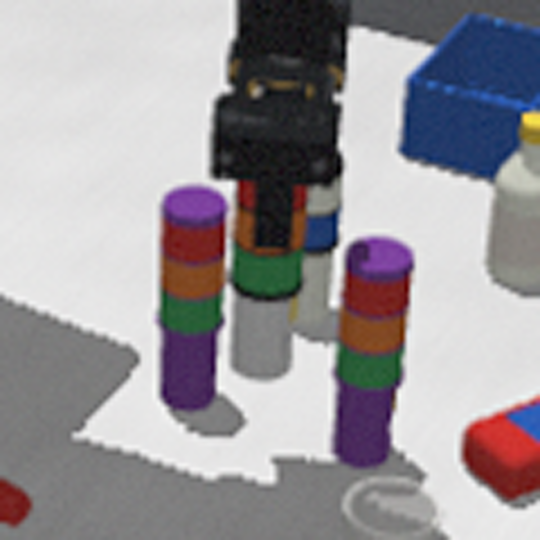

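The scene crop shows the light held upright, with its stripe at the right edge of the sleeve at crop (295,308), so the slot yaw is unchanged. I'll carry it over the stub, 20 mm higher.

Call:
step_arm([
  [[-10, 15, -12, 0, -1], [-28, 45, -20, 0, -1], [-46, 75, -20, 0, -1], [-64, 105, -20, 0, -1], [-83, 135, -20, 0, -1], [-101, 165, -20, 0, -1], [-120, 195, -20, 0, -1], [-138, 225, -20, 0, -1]],
])

```text
t: 4.97
eef_pos: [545.1, -168.4, 218.9]
tcp_rot: [-3.14, 0.002, 0.37]
ft_force: [1.2, 0.5, -2.1]
opening: 0.461
grip_force: 30.0
```

Call:
step_arm([
  [[-10, 15, 0, 0, -1], [-13, 21, 0, 0, -1], [-13, 21, 0, 0, -1], [-13, 21, 0, 0, -1], [-13, 21, 0, 0, -1]],
])

```text
t: 5.38
eef_pos: [541.8, -189.9, 220.1]
tcp_rot: [-3.141, 0.001, 0.371]
ft_force: [0.4, -0.5, -1.6]
opening: 0.461
grip_force: 30.0
```

Run:
```python
from h import *
s=env.state();print(s['eef_pos'],s['ft_force'],s['moment'])
c=env.get_calibration("wrist");cs=env.get_calibration("scene");ct=env.get_calibration("top")
w=env.read_camera("wrist");im=env.read_camera("scene");t=env.read_camera("top")
for n,a in(("w4",w),("s4",im),("t4",t)):cv2.imwrite(f"pics/{n}.png",a)
p=proj(cs,[542,-191,120]).astype(int);print(p,proj(ct,[542,-191,120]),proj(c,[542,-191,98]))
a=cv2.resize(im[p[1]-60:p[1]+60,p[0]-50:p[0]+50],(500,600),interpolation=cv2.INTER_CUBIC)
b=cv2.resize(w[150:290,250:320],(300,600),interpolation=cv2.INTER_CUBIC)
cv2.imwrite("pics/c4.png",np.hstack([a,b]))
```

```text
[ 541.78914497 -189.93451826  220.05961462] [ 0.41284942 -0.47946698 -1.5548191 ] [ 0.01207805 -0.06738633  0.01674483]
[243 257] [347.2378909  209.89585469] [282.27720941 205.82699164]
```

View pics/c4.png

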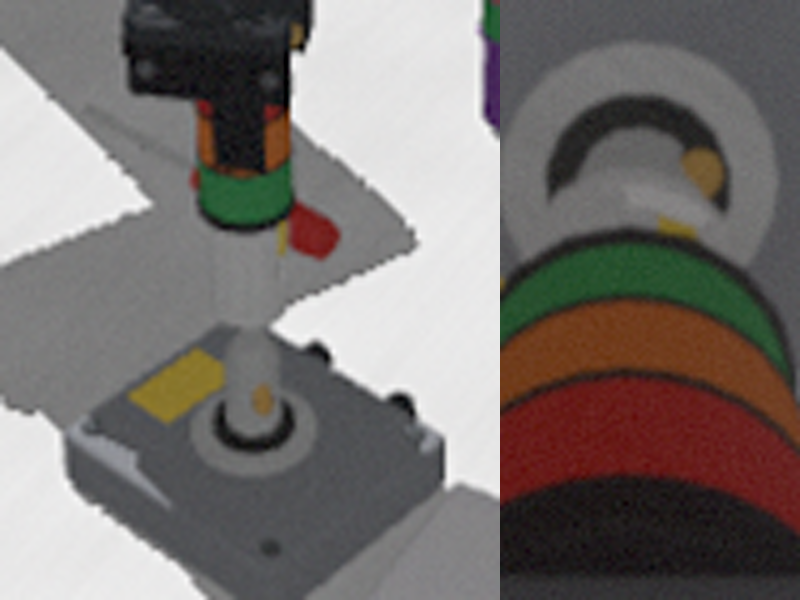

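Left (scene): the sleeve hangs centred above the stub, with the button at crop (263,400). Right (wrist): the stripe is at (678,228) and the button at (703,172). That puts the slot at a yaw of about 5–10° and the button at about −39°. Lowering gently.

Call:
step_arm([
  [[0, 0, 8, 0, -1], [0, 0, 16, 0, -1], [0, 0, 22, 0, -1], [0, 0, 27, 0, -1], [0, 0, 31, 0, -1], [0, 0, 34, 0, -1], [0, 0, 34, 0, -1]],
])

```text
t: 6.12
eef_pos: [541.5, -191.1, 185.9]
tcp_rot: [-3.141, 0.001, 0.37]
ft_force: [-0.5, -0.4, -1.9]
opening: 0.462
grip_force: 30.0
```

Call:
step_arm([
  [[0, 0, 2, 0, -1], [0, 0, 4, 0, -1], [0, 0, 6, 0, -1], [0, 0, 8, 0, -1], [0, 0, 8, 0, -1]],
])

```text
t: 6.53
eef_pos: [541.7, -191.2, 178.3]
tcp_rot: [3.142, 0.0, 0.37]
ft_force: [1.3, -0.2, -2.1]
opening: 0.46
grip_force: 30.0
```

Call:
step_arm([
  [[0, 0, 2, 0, -1], [0, 0, 4, 0, -1], [0, 0, 6, 0, -1], [0, 0, 7, 0, -1], [0, 0, 8, 0, -1], [0, 0, 8, 0, -1]],
])

```text
t: 7.03
eef_pos: [542.1, -191.3, 170.7]
tcp_rot: [3.141, -0.001, 0.37]
ft_force: [3.3, -1.8, 0.3]
opening: 0.457
grip_force: 30.0
```

Call:
step_arm([
  [[0, 0, 1, 0, -1], [0, 0, 2, 0, -1], [0, 0, 3, 0, -1], [0, 0, 4, 0, -1], [0, 0, 5, 0, -1], [0, 0, 5, 0, -1]],
])

```text
t: 7.53
eef_pos: [541.5, -191.1, 165.0]
tcp_rot: [-3.141, 0.001, 0.37]
ft_force: [4.4, -2.9, -4.6]
opening: 0.462
grip_force: 30.0
```

The lateral force of about 5 N, directed at −35°, shows the button is wedged in. Continuing down.

Call:
step_arm([
  [[0, 0, 2, 0, -1], [0, 0, 4, 0, -1], [0, 0, 6, 0, -1], [0, 0, 8, 0, -1], [0, 0, 10, 0, -1], [0, 0, 12, 0, -1], [0, 0, 14, 0, -1], [0, 0, 14, 0, -1]],
])

```text
t: 8.2
eef_pos: [541.4, -191.0, 150.9]
tcp_rot: [-3.141, 0.001, 0.37]
ft_force: [2.6, -3.0, -4.4]
opening: 0.458
grip_force: 30.0
```

Call:
step_arm([
  [[0, 0, 0.7, 0, -1], [0, 0, 1.4, 0, -1], [0, 0, 2, 0, -1], [0, 0, 2.5, 0, -1], [0, 0, 2.5, 0, -1]],
])

```text
t: 8.62
eef_pos: [541.7, -191.1, 149.0]
tcp_rot: [-3.141, 0.0, 0.37]
ft_force: [4.3, -2.2, -2.9]
opening: 0.462
grip_force: 30.0
```

Call:
step_arm([
  [[0, 0, 0.5, 0, -1], [0, 0, 1, 0, -1], [0, 0, 1, 0, -1]],
])

```text
t: 8.87
eef_pos: [541.7, -191.1, 148.0]
tcp_rot: [-3.142, 0.0, 0.37]
ft_force: [4.1, -2.7, -2.4]
opening: 0.462
grip_force: 30.0
```

Call:
step_arm([
  [[0, 0, 0.3, 0, -1], [0, 0, 0.6, 0, -1], [0, 0, 0.6, 0, -1]],
])

```text
t: 9.12
eef_pos: [541.7, -191.1, 147.5]
tcp_rot: [3.142, 0.0, 0.37]
ft_force: [3.5, -2.2, -2.1]
opening: 0.461
grip_force: 30.0
```

Call:
step_arm([
  [[0, 0, 0.3, 0, -1], [0, 0, 0.6, 0, -1], [0, 0, 0.6, 0, -1]],
])

```text
t: 9.37
eef_pos: [541.7, -191.1, 146.9]
tcp_rot: [-3.142, 0.0, 0.37]
ft_force: [3.9, -2.6, -2.2]
opening: 0.458
grip_force: 30.0
```

Call:
step_arm([
  [[0, 0, 0.3, 0, -1], [0, 0, 0.6, 0, -1], [0, 0, 0.6, 0, -1]],
])

```text
t: 9.62
eef_pos: [541.8, -191.1, 146.7]
tcp_rot: [3.141, -0.0, 0.37]
ft_force: [2.8, -2.0, 4.0]
opening: 0.459
grip_force: 30.0
```

Call:
step_arm([
  [[0, 0, 0.3, 0, -1], [0, 0, 0.6, 0, -1], [0, 0, 0.6, 0, -1]],
])

```text
t: 9.87
eef_pos: [541.9, -191.2, 146.7]
tcp_rot: [3.141, -0.001, 0.37]
ft_force: [1.1, -0.6, 11.5]
opening: 0.461
grip_force: 30.0
```

It's home: Fz rose at TCP z = 146.7. I'll ease off a little and twist. Yaw must go down, which is a positive turn about the tool's z.

Call:
step_arm([
  [[0, 0, -0.6, 0, -1], [0, 0, -0.6, 4, -1], [0, 0, -0.6, 8, -1], [0, 0, -0.6, 12, -1], [0, 0, -0.6, 16, -1], [0, 0, -0.6, 20, -1], [0, 0, -0.6, 24, -1], [0, 0, -0.6, 24, -1]],
])

```text
t: 10.53
eef_pos: [541.8, -191.6, 146.7]
tcp_rot: [3.141, -0.0, -0.053]
ft_force: [0.7, -5.7, 5.9]
opening: 0.462
grip_force: 30.0
```

Call:
step_arm([
  [[0, 0, 0, 3, -1], [0, 0, 0, 6, -1], [0, 0, 0, 6, -1]],
])

```text
t: 10.78
eef_pos: [541.9, -191.7, 146.7]
tcp_rot: [3.14, -0.001, -0.157]
ft_force: [1.0, -4.7, 4.7]
opening: 0.458
grip_force: 30.0
```

Call:
step_arm([
  [[0, 0, 0, 2, -1], [0, 0, 0, 4, -1], [0, 0, 0, 4, -1]],
])

```text
t: 11.03
eef_pos: [542.1, -191.6, 146.8]
tcp_rot: [3.141, -0.001, -0.226]
ft_force: [3.6, -4.1, 5.0]
opening: 0.46
grip_force: 30.0
```

Run:
```python
from h import *
s=env.state();print(s['eef_pos'],s['tcp_rot'],s['ft_force'],s['moment'])
cs=env.get_calibration("scene")
w=env.read_camera("wrist");im=env.read_camera("scene")
p=proj(cs,[542,-191,80]).astype(int)
a=cv2.resize(im[p[1]-35:p[1]+25,p[0]-25:p[0]+25],(500,600),interpolation=cv2.INTER_CUBIC)
b=cv2.resize(w[150:290,250:320],(300,600),interpolation=cv2.INTER_CUBIC)
cv2.imwrite("pics/c5.png",np.hstack([a,b]))
```

```text
[ 542.08326634 -191.64817319  146.76586158] [ 3.14070546e+00 -1.34105932e-03 -2.25593692e-01] [ 3.5572288  -4.09369821  4.9588512 ] [-0.94685839 -0.6820395  -0.05181461]
```

View pics/c5.png

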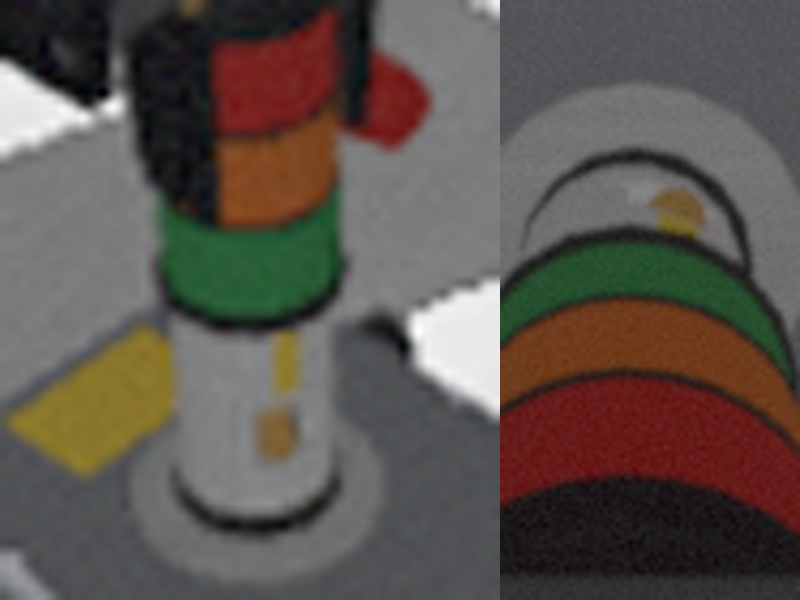

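The brass button now shows in the slot, crop (277,435), just left of the stripe (287,360). The lateral force of about 5 N remains, so I'll turn a few degrees more in small steps.

Call:
step_arm([
  [[0, 0, 0, 1.5, -1], [0, 0, 0, 3, -1], [0, 0, 0, 3, -1]],
])

```text
t: 11.38
eef_pos: [542.1, -191.7, 146.8]
tcp_rot: [3.141, -0.002, -0.277]
ft_force: [3.7, -4.0, 4.0]
opening: 0.459
grip_force: 30.0
```

Call:
step_arm([
  [[0, 0, 0, 1.5, -1], [0, 0, 0, 3, -1], [0, 0, 0, 3, -1]],
])

```text
t: 11.63
eef_pos: [542.1, -191.7, 146.8]
tcp_rot: [3.141, -0.002, -0.33]
ft_force: [3.8, -5.0, 5.0]
opening: 0.457
grip_force: 30.0
```

Run:
```python
from h import *
s=env.state();print(s['eef_pos'],s['tcp_rot'],s['ft_force'],s['moment'])
cs=env.get_calibration("scene")
w=env.read_camera("wrist");im=env.read_camera("scene")
p=proj(cs,[542,-191,80]).astype(int)
a=cv2.resize(im[p[1]-35:p[1]+25,p[0]-25:p[0]+25],(500,600),interpolation=cv2.INTER_CUBIC)
b=cv2.resize(w[150:290,250:320],(300,600),interpolation=cv2.INTER_CUBIC)
cv2.imwrite("pics/c6.png",np.hstack([a,b]))
for n,i in(("scene",a),("wrist",b)):
    h=cv2.cvtColor(i,cv2.COLOR_BGR2HSV)
    for nm,lo,hi in(("brass",12,20),("yellow",23,33)):
        m=cv2.inRange(h,(lo,110,70),(hi,255,255))
        if n=="scene": m[:320]=0;m[:,:230]=0
        else: m[240:]=0
        ys,xs=np.nonzero(m);print(n,nm,xs.mean() if len(xs) else 0,ys.mean() if len(xs) else 0,len(xs))
```

```text
[ 542.1478106  -191.70501292  146.76752642] [ 3.14075171e+00 -1.62731379e-03 -3.29738502e-01] [ 3.80609136 -4.95469275  4.96306735] [-1.09586726 -0.90640764  0.04080326]
scene brass 276.2722323049002 434.7323049001815 1102
scene yellow 278.68498168498166 363.36172161172163 1092
wrist brass 171.17152103559872 202.3128371089536 927
wrist yellow 176.11638954869358 226.18289786223278 421
```

The button (276) and stripe (279) are now lined up within about 0.03 rad. Letting go and backing straight up.

Call:
step_arm([
  [[0, 0, 0, 0, -0.05], [0, 0, 0, 0, 0.1], [0, 0, 0, 0, 0.3], [0, 0, 0, 0, 0.5], [0, 0, 0, 0, 0.5], [0, 0, 0, 0, 0.5], [0, 0, 0, 0, 0.5], [0, 0, 0, 0, 0.5]],
])

```text
t: 12.4
eef_pos: [541.7, -191.1, 146.3]
tcp_rot: [-3.142, 0.0, -0.328]
ft_force: [0.0, -0.1, -0.5]
opening: 0.749
grip_force: 0.0
```

Call:
step_arm([
  [[0, 0, -10, 0, 0.5], [0, 0, -30, 0, 0.5], [0, 0, -60, 0, 0.5], [0, 0, -90, 0, 0.5], [0, 0, -120, 0, 0.5], [0, 0, -120, 0, 0.5], [0, 0, -120, 0, 0.5]],
])

```text
t: 12.98
eef_pos: [542.1, -191.3, 268.5]
tcp_rot: [3.141, -0.004, -0.328]
ft_force: [-1.7, 0.3, -1.7]
opening: 0.749
grip_force: 0.0
```

Run:
```python
from h import *
s=env.state();print(s['eef_pos'],s['ft_force'],s['opening'])
cs=env.get_calibration("scene");c=env.get_calibration("wrist")
w=env.read_camera("wrist");im=env.read_camera("scene");cv2.imwrite("pics/w7.png",w);cv2.imwrite("pics/s7.png",im)
print("cap expected px",proj(c,[542,-191.3,203]),proj(cs,[542,-191.3,203]))
p=proj(cs,[542,-191,80]).astype(int)
a=cv2.resize(im[p[1]-75:p[1]+25,p[0]-33:p[0]+33],(396,600),interpolation=cv2.INTER_CUBIC)
q=proj(c,[560,-200,70]).astype(int)
b=cv2.resize(w[q[1]-50:q[1]+100,q[0]-50:q[0]+50],(400,600),interpolation=cv2.INTER_CUBIC)
cv2.imwrite("pics/c7.png",np.hstack([a,b]))
```

```text
[ 542.06480092 -191.28136878  268.46975732] [-1.7070079   0.29372512 -1.72817404] 0.7491551798638472
cap expected px [282.30894768 224.14087527] [242.37613706 230.19867651]
```

View pics/c7.png

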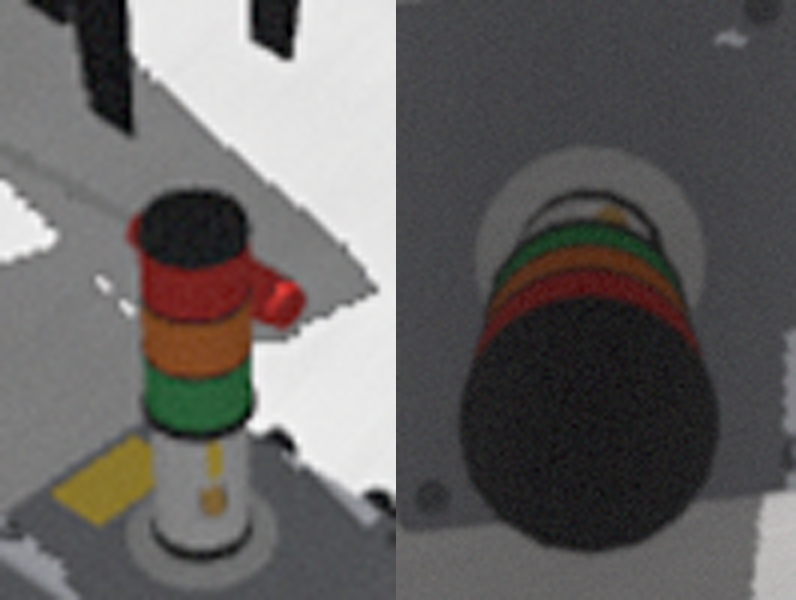

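The light stands upright on the collar, released, with the brass button (213,500) directly below the stripe (214,458). As a last numeric check, I'll see whether the button tip's position fits it being out.

Run:
```python
from h import *
cs=env.get_calibration("scene");c=env.get_calibration("wrist")
w=cv2.imread("pics/w7.png");im=cv2.imread("pics/s7.png")
S=np.array([542,-191.4])
def cen(i,cal,lo,hi,p,r):
    x,y=p.astype(int);h=cv2.cvtColor(i[y-r:y+r,x-r:x+r],cv2.COLOR_BGR2HSV);m=cv2.inRange(h,(lo,90,60),(hi,255,255));ys,xs=np.nonzero(m);return np.array([xs.mean()+x-r,ys.mean()+y-r,len(xs)])
for n,i,cal in(("scene",im,cs),("wrist",w,c)):
    P=lambda r,z,a=-39:proj(cal,[S[0]+r*np.cos(np.radians(a)),S[1]+r*np.sin(np.radians(a)),z])
    print(n,"out",P(20,67).round(1),"in",P(14.5,67).round(1),"brass",cen(i,cal,11,21,P(18,67),6).round(1))
m=(w.max(2)<45).astype(np.uint8);m[300:]=0
n,l,st,ce=cv2.connectedComponentsWithStats(m);i=l[224,282]
k,_=cv2.findContours((l==i).astype(np.uint8),cv2.RETR_EXTERNAL,cv2.CHAIN_APPROX_NONE);(u,v),r=cv2.minEnclosingCircle(k[0])
print("cap",u,v,r,onz(c,u,v,203).round(1))
```

```text
scene out [246.4 278.8] in [245.7 277.4] brass [245.3 277.   14. ]
wrist out [288.6 167.8] in [286.7 172.9] brass [286.7 171.4  19. ]
cap 280.5 223.5 32.44235610961914 [ 542.5 -190.1  203. ]
```

The tip position is ambiguous from this angle, so I'll back off sideways and get an oblique view of the slot.

Call:
step_arm([
  [[30, 0, 0, 0, 0.5], [60, 0, 0, 0, 0.5], [90, 0, 0, 0, 0.5], [120, 0, 0, 0, 0.5], [140, 0, 0, 0, 0.5], [140, 0, 0, 0, 0.5], [140, 0, 0, 0, 0.5]],
])

```text
t: 13.67
eef_pos: [674.2, -236.3, 263.9]
tcp_rot: [-3.141, 0.003, -0.328]
ft_force: [-1.3, 1.0, -0.9]
opening: 0.748
grip_force: 0.0
```

Run:
```python
from h import *
c=env.get_calibration("wrist");w=env.read_camera("wrist");cv2.imwrite("pics/w8.png",w)
S=np.array([542.3,-191.0])
P=lambda r,z,a=-39:proj(c,[S[0]+r*np.cos(np.radians(a)),S[1]+r*np.sin(np.radians(a)),z])
for r in(14,15.5,17,20): print(r,[P(r,z).round(1).tolist() for z in(62,67,72)])
print("slot edges",P(19.5,60).round(1),P(19.5,80).round(1),"flange",P(0,40).round(1),"rim under",P(23.5,107).round(1))
x,y=P(19,75).astype(int);h=cv2.cvtColor(w[y-22:y+22,x-14:x+14],cv2.COLOR_BGR2HSV)
print(x-14,y-22)
for nm,lo,hi in(("brass",10,21),("yellow",22,34)):
    m=cv2.inRange(h,(lo,90,50),(hi,255,255));ys,xs=np.nonzero(m);print(nm,len(xs),(xs.mean()+x-14).round(1),(ys.mean()+y-22).round(1),"rows",ys.min()+y-22,ys.max()+y-22,"cols",xs.min()+x-14,xs.max()+x-14)
g=h[...,2];print(g[4:40,8:20])
print(h[4:40,8:20,0])
```

```text
14 [[285.5, 297.5], [285.6, 299.7], [285.7, 301.9]]
15.5 [[286.0, 296.4], [286.1, 298.5], [286.1, 300.7]]
17 [[286.5, 295.2], [286.5, 297.4], [286.6, 299.6]]
20 [[287.4, 292.9], [287.5, 295.0], [287.6, 297.2]]
slot edges [287.2 292.4] [287.6 301.2] flange [281.1 298.7] rim under [289.5 311.1]
273 277<stdin>:10: RuntimeWarning: Mean of empty slice.
  ret = ret.dtype.type(ret / rcount)
Traceback (most recent call last):
ValueError: zero-size array to reduction operation minimum which has no identity
```

At row ~297 it is hidden behind the gripper's bar, so I'll come back halfway.

Call:
step_arm([
  [[-30, 0, 0, 0, 0.5], [-60, 0, 0, 0, 0.5], [-70, 0, 0, 0, 0.5], [-70, 0, 0, 0, 0.5], [-70, 0, 0, 0, 0.5]],
])

```text
t: 14.13
eef_pos: [607.4, -213.5, 267.1]
tcp_rot: [3.141, -0.001, -0.328]
ft_force: [1.3, 0.1, -0.4]
opening: 0.751
grip_force: 0.0
```

Run:
```python
from h import *
c=env.get_calibration("wrist");w=env.read_camera("wrist");cv2.imwrite("pics/w9.png",w)
S=np.array([542.3,-191.0])
P=lambda r,z,a=-39:proj(c,[S[0]+r*np.cos(np.radians(a)),S[1]+r*np.sin(np.radians(a)),z])
for r in(14,15.5,17,20): print(r,[P(r,z).round(1).tolist() for z in(62,67,72)])
print("slot edges",P(19.5,60).round(1),P(19.5,80).round(1),"stripe?",P(19.5,82).round(1),P(19.5,107).round(1),"flange",P(0,40).round(1),"rim under",P(23.5,107).round(1))
x,y=P(19,75).astype(int);h=cv2.cvtColor(w[y-22:y+22,x-14:x+14],cv2.COLOR_BGR2HSV)
for nm,lo,hi in(("brass",10,21),("yellow",22,34)):
    m=cv2.inRange(h,(lo,90,50),(hi,255,255));ys,xs=np.nonzero(m)
    if len(xs):print(nm,len(xs),(xs.mean()+x-14).round(1),(ys.mean()+y-22).round(1),"rows",ys.min()+y-22,ys.max()+y-22,"cols",xs.min()+x-14,xs.max()+x-14)
print("row0",y-14,"col0",x-7);print(h[8:34,7:21,2]);print(h[8:34,7:21,1])
```

```text
14 [[285.6, 237.3], [285.7, 238.8], [285.8, 240.3]]
15.5 [[286.1, 236.0], [286.2, 237.5], [286.3, 239.0]]
17 [[286.6, 234.8], [286.7, 236.2], [286.8, 237.7]]
20 [[287.6, 232.3], [287.7, 233.7], [287.8, 235.2]]
slot edges [287.4 232.1] [287.8 238. ] stripe? [287.8 238.6] [288.3 247. ] flange [281.1 242.1] rim under [289.8 243.3]
brass 35 286.1 237.7 rows 235 246 cols 282 289
yellow 30 287.5 243.0 rows 240 246 cols 285 290
row0 222 col0 280
[[ 85  86  88  83  84  89  88  86  85  87  88  89  87  86]
 [ 85  90  86  86  86  89  90  84  92  87  88  87  87  89]
 [ 84  86  89  88  87  90  91  86  86  82  90  91  84  84]
 [ 75  77  80  81  82  78  83  87  87  87  90  85  89  88]
 [ 52  54  58  60  64  61  66  76  84  84  89  92  85  88]
 [ 35  36  33  33  41  34  43  58  65  77  82  85  88  91]
 [ 42  36  40  35  35  32  34  40  41  55  70  79  83  89]
 [ 68  74  71  71  60  55  47  32  37  33  41  58  66  70]
 [ 84  84  79  83  81  79  66  58  41  38  35  31  42  56]
 [ 90  88  84  84  89  88  84  79  70  65  46  32  25  34]
 [ 91  89  89  88  90  90  89  85  82  79  74  55  39  28]
 [ 96  9
[... 1712 characters left out ...]
4  79 117 142 159 139 145 134  88  33   6   9   6]
 [ 10  40  97 132 142 144 158 142 144 134  62  13   5   6]
 [  3  42 104 101 115 113 135 130 136 134  80  14  10   3]
 [  3  20  36  34  38  61  89 104 127 139  81  16   5   6]
 [  9   6   6   6  25  81 100  92 104 117  73  13   6   6]
 [ 15   9   9   3  23 108 138 135 121 126  76  19   9   6]
 [  6  11   3   9  15 112 158 165 184 145  91  17   3   6]
 [ 10  16   3   9  27 109 206 178 173 169 107  21   9   3]
 [  4   4   8  15  28 123 178 163 191 173 126  45   9   6]
 [  0  14   7  17  31 108 153 147 188 162 133  51   6   0]
 [ 53  39  39  85  18  39  80  69 130 134 103  41  10   6]
 [107  85  83  90  75 107  20  55  25  62  51  11  13   7]]
```

The brass lower edge, at row ~234, fits a tip radius of about 19 mm. As a direct comparison, I'll check the button's pixel position in the fixed scene camera before fitting and now.

Run:
```python
from h import *
s9=env.read_camera("scene");cv2.imwrite("pics/s9.png",s9)
for n in("scene0","s4","s7","s9"):
    im=cv2.imread(f"pics/{n}.png")[268:288,236:256].astype(float)
    b=np.clip(im[...,2]-im[...,0]-25,0,None);b[:5]=0
    Y,X=np.mgrid[268:288,236:256];print(n,(b*X).sum()/b.sum(),(b*Y).sum()/b.sum(),b.sum(),(b>15).sum())
c=env.get_calibration("wrist");S=np.array([542.1,-191.5]);v=np.array([np.cos(-.33),np.sin(-.33)])
print("sleeve bottom/collar edge",[proj(c,[*(S+r*v),z]).round(1).tolist() for r,z in((19.5,46),(21,46),(21,40),(32,40))])
w=cv2.imread("pics/w9.png");print(w[205:240,281].max(1))
```

```text
scene0 242.31472081218274 275.5693739424704 1182.0 21
s4 243.30569306930693 275.91089108910893 808.0 18
s7 245.16987740805604 276.74430823117336 571.0 14
s9 245.17338003502627 276.707530647986 571.0 14
sleeve bottom/collar edge [[281.6, 228.2], [281.6, 226.9], [281.5, 225.4], [281.6, 215.9]]
[ 64  66  65  67  68  63  66  65  65  63  72  84  89  85  85  85  90  86
  90  86  77  54  36  36  74  84  88  89  96 100  95  89  71  66  77]
```

Run:
```python
from h import *
for n in("scene0","s4","s7"):
    im=cv2.imread(f"pics/{n}.png")[272:284,241:251].astype(int); d=np.clip(im[...,2]-im[...,0],0,None); print(n);print(d)
    b=np.clip(d-20,0,None);Y,X=np.mgrid[272:284,241:251];print((b*X).sum()/b.sum(),(b*Y).sum()/b.sum())
f=np.load("w1.npz")
```

```text
scene0
[[ 0  0  0  0  0  0  0  0  0  0]
 [ 1  1  0  5 16 12  1  0  0  0]
 [ 0  1  3 32 55 42  7  0  0  0]
 [ 0  0 22 60 79 70 14  0  0  0]
 [ 0  0 30 74 85 83 24  0  0  2]
 [ 0  0 22 75 88 88 47  2  0  0]
 [ 0  0 16 69 85 77 37  4  0  1]
 [ 0  0  3 36 59 53 13  0  0  3]
 [ 0  0  0  6 12  9  1  0  0  0]
 [ 0  0  0  0  0  0  0  0  3  0]
 [ 0  0  0  0  0  0  0  1  0  1]
 [ 1  2  2  0  0  0  1  5  1  0]]
245.14802631578948 276.62609649122805
s4
[[ 0  0  0  0  0  0  0  0  0  0]
 [ 1  2  0  5 15 13  2  0  0  0]
 [ 0  0  5 34 55 40 10  0  0  0]
 [ 0  0 21 61 71 63 12  0  0  0]
 [ 0  0 29 64 68 70 23  0  1  0]
 [ 0  0 20 61 72 69 38  3  0  0]
 [ 0  0 18 59 73 70 32  4  0  0]
 [ 0  0  5 33 56 49 11  0  1  2]
 [ 0  0  0  3 14  9  0  0  0  1]
 [ 0  0  1  0  0  0  0  3  0  4]
 [ 0  0  0  0  0  0  1  2  2  0]
 [ 0  0  1  0  0  0  1  0  0  1]]
245.1264980026631 276.5699067909454
s7
[[ 0  0  0 31 87 91 17  0  0  1]
 [ 1  0  0 21 57 33  4  0  0  0]
 [ 0  0  0  2 28 18  0  0  0  1]
 [ 0  0 15 30 47 47  9  0  0  0]
 [ 0  0 30 66 74 70 24  0  0  0]
 [ 0  0 20 63 71 70 37  3  0  0]
 [ 0  0 16 59 72 71 33  4  0  0]
 [ 1  0  4 32 55 51 10  0  0  0]
 [ 0  0  0  6 12  8  0  0  0  1]
 [ 1  0  0  0  0  0  1  0  0  0]
 [ 0  1  1  0  0  1  0  0  0  0]
 [ 0  0  2  2  1  1  0  1  0  1]]
245.2156626506024 275.85060240963855
```

The brass pixel pattern matches the fully-out button seen before fitting, with only its top row hidden by the sleeve's wall. The button is out, so I'm handing in.

```bash
python3 -c "
from cell import env
print(env.job_done())"
```

```text
the job is handed in; nothing more can be done
None
```

The signal light is fully home on the lamp box with the brass button out through the slot, the gripper is clear of it, and the job is handed in (no verdict was returned).

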